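Fit the notched blade into the kitchen slicer

ROBOT

A 7-joint arm with a two-finger parallel gripper is mounted at the origin on a cart in front of the work surface, level with it; the furniture and walls round the work are solid. World frame = base frame: x ahead of the robot, y to its left, z up, the work surface at z = 0. Lengths are in m, angles in rad, forces in N, time in s.
With the tool pointing down it reaches from about 0.425 to 0.95 m from the base axis. Payload 4.7 kg.
Tool frame: the origin (TCP) lies on the centre line of the jaws, within the pads' length; the fingertips stand 22 mm ahead of it and the grasp point (between the pads) lies 3 mm ahead of it; z points along the fingers, y is the line along which they close (so a half turn about z gives the same grasp; the last joint's range is limited). The gripper opens to 85 mm and grips with 20 to 120 N. Pads are 22 mm wide; open, the fingers measure 114 mm over their backs; the gripper's body (76 mm by 85 mm) begins 54 mm behind the grasp point. The pads swing forward as they close: fully open they stand 13 mm farther back than shut.
Start: joints at [1.174, 0.469, -0.049, 1.532, 0.024, 1.141, -0.082], TCP at [0.243, -0.63, 0.253] pointing down, gripper open.
Joint ranges: [-2.59, 2.59], [-0.33, 1.99], [-1.39, 1.29], [0.1, 2.45], [-1.04, 4.18], [0.21, 1.99], [-2.66, 2.66]. Speed limits (rad/s): [2.57, 2.57, 3.14, 3.14, 3.14, 3.14, 3.14].

INTERFACE

Orientations are given as a unit quaternion [x, y, z, w].
In Python, from bench import ctrl gives the robot as it stands.
- The arm moves only by the tool apply_moves, never from a script. Its argument "rows" is a list of rows, each a list of 6 numbers: the shift along the tool's x, y, z in units of 0.2 m (1.0 is 0.2 m), then the turn, a rotation vector about the tool's x, y, z in units of 180 degrees (1.0 is 180 degrees). In form: [[tx, ty, tz, rx, ry, rz], ...]. A call has 1 to 5 rows; each row shifts and turns the commanded pose from where the row before left it, along the tool's axes as they then stand; what a row does not reach is not made up. A row lasts 1/10 s, in which the tool goes at most 50 mm and 8.59 degrees, less where a joint would pass 70% of its speed; a pose out of reach is approached as far as the arm can. A call with a number of a shift or a turn outside -1 to 1 is refused whole. A call with a gripper value outside its range is refused whole. "grip" is the opening, from 0 (shut) to 1 (fully open), set as the call begins (left out, the last holds). The fingers move at their own pace and stop on an object; "newtons" is the grip in N (left out, the last holds). Time passes only in rows, so rows that do not move let the fingers close. It gives the time, the measured TCP pose, the force, the opening and the grip force at its end, in the units of the state.
- ctrl.sense(): the state, without advancing time (a new reading comes with each control period).
- ctrl.camera(name): name is "scene" or "top"; returns the picture (384x512x3 uint8, blue, green, red); there is no depth.
- ctrl.calibration(name): a dict with "fx", "fy", "cx", "cy" (pixels), "cam_to_world" (4x4, takes a point from camera to world coordinates). Camera axes: x right, y down, z forward; pixel columns grow to the right and rows downward; lengths in m; the calibration is good to about 2 mm. A picture is of the moment at which its call begins. calibration takes no time and is no camera call.
- ctrl.job_done(): hands the job in; it is judged then, once.
The state is a dict: "time": time; "q": joint angles; "joint_vel": joint speeds; "joint_torque": joint torques, N m; "tool_pos": TCP position; "eef_rot": TCP orientation; "wrist_force": force on the tool from outside, world axes, zero at the start; "ft_torque": the same for the moment, N m; "grip_width": finger opening in m; "gripper_force": force on a finger pad.
Only numpy, scipy, OpenCV 4.12 (cv2) and the standard library are available. Lean on these libraries where they do the work, as an engineer would, in place of code of your own. Each camera call takes 0.05 s, during which the arm holds its last target. There are 200 camera calls.

TASK

Fit the slicing blade into the vegetable slicer: slide the slicer's black clamp all the way back, lay the notched steel blade flat across the two rails so that its notch sits over the locating pin and it drops fully home into the shallow pocket, then slide the clamp fully forward again over the blade. Leave the perforated grater plate, the teaspoon and the other things where they are.

Things in the scene. Friction and masses are not known exactly. Their poses are not given: they have to be found in the camera images.
- slicer: White plastic slicer, fixed on the worktop. Origin on the worktop under the middle of the blade pocket; x along the slicer away from the robot, y left, z up. Two rails along x, at |y| 38 to 66 mm, from x -85 to +125 mm, tops 45 mm high before the pocket. Between the rails it is open down to the worktop from x -63 to +80 mm (room for fingers before and behind the blade); thin decks beyond.
- pocket (a point): Middle of the blade pocket, a shallow recess across both rails, on the level of its floor (slicer x 0, y 0, z 40 mm). The recess runs from x -23.5 to +22 mm: little play for the 40 mm blade. Its front wall is 5 mm high (rail top 45 mm); its back wall is higher, 9 mm (49 mm), a stop when the blade is slid back along the rails. No side walls.
- board: Fixed wooden cover board on short legs over the hob to the right of the slicer: 230 x 450 mm (x, y), 20 mm thick, its top 55 mm above the worktop. Origin on the worktop level under its middle. The blade, the grater plate and the teaspoon lie side by side on its front half. A wall cabinet hangs over its back: front at world x 0.576 m (its handle bar 0.55), left end y 0, from 0.6 m up; swing round drawn in.
- pin (a point): Foot of the single upright steel locating pin, in the left rail's pocket on its floor (slicer frame x 11.5, y 46, z 40 mm). The pin is 7 mm thick; its top tapers from 50 mm to a tip at 55 mm above the worktop.
- clamp (a joint): Black clamp sliding on the right rail, in m: 0 = fully forward (closed), 0.045 = fully back (+x of the slicer), pocket free. Takes about 2 N, stays where left. Tongue 20 mm wide, underside 50.5 and top 54.5 mm above the worktop, from 28 mm before the fin's middle to 10 mm behind it: passes over a seated blade (top 48 mm high), runs against one that is not home.
- clamp_fin (a point): Middle of the clamp's upright black grip fin; moves with the clamp. The fin is 12 mm thick along the slicer's x, 24 mm wide along y, from 54.5 to 78.5 mm above the worktop; this point is 66.5 mm high. At clamp 0 it lies at x = 16 mm, y = -50 mm in the slicer's frame.
- blade: Blade to fit: plain flat steel bar, loose on the board, 40 mm wide (its x), 120 long (y), 8 thick, about 90 g. Origin at the centre of its underside. A bright ground strip along its front (-x) edge; one square notch in its back (+x) edge near the left (+y) end. Fitted, its axes point as the slicer's, its origin over the slicer's, underside 40 mm high. Take it across its width at mid-length.
- notch (a point): Point in the notch on the blade's underside where the pin's centre comes when fitted (blade frame x 11.5, y 46, z 0 mm; the notch reaches from y 40 to 52 mm and from x 6 mm out to the back edge at 20 mm).
- grater_plate: Another steel insert, not wanted: 46 x 100 x 8 mm (x, y, z), six round 13 mm holes, no notch; loose on the board, may lie in the place where the blade lay another time. Origin at the centre of its underside. To be left alone.
- teaspoon: Steel teaspoon, 132 x 28 x 11 mm, loose on the board near the blade; origin under its middle, long axis x. To be left alone.
- egg_timer: White wind-up kitchen timer, 60 mm across, 54 mm high, at the back of the board. Origin under its middle. To be left alone.
- pod_tin: Black round tin with a grey lid, 70 mm across, 82 mm high, behind the slicer. Origin under its middle. To be left alone.
- espresso_cup: White cup with handle, 64 x 91 x 50 mm, at the back of the board. To be left alone.

How it is judged:
By the outcome, as a careful person would: the job done as asked, in the order asked, and still so for the second after the job is handed in, with the robot touching nothing.
It also fails if it takes over 61 s, if anything falls off the work surface, if the arm or the gripper's body presses on something with over 40 N, if the wrist force passes 120 N, or if a joint passes its speed limit or range.

## Working session

There is one attempt and no reset: what is moved stays moved. The work goes in short steps, Python scripts to look and compute and a tool call to move; the robot and the scene stay as the last step left them, time stands still between calls to the robot, and variables do not carry over. Pictures are saved under pics/ and viewed, at most 10 in all, crops included, and the job is handed in when it is done.

Besides the shell and the picture viewer there is one more tool, called after "Request:" as name(argument=value, ...) on one line, values as JSON. apply_moves: Moves the arm, as the interface text tells. Shifts and turns lie within -1 to 1; 1 stands for 0.2 m of shift or 180 degrees of turn. Its arguments: {"type":"object","properties":{"rows":{"type":"array","items":{"type":"array","items":{"type":"number"}}},"grip":{"type":"number"},"newtons":{"type":"number"}},"required":["rows"]}

```bash
mkdir -p pics; ls; python3 - <<'E'
from bench import ctrl
import cv2, numpy as np
np.set_printoptions(precision=4,suppress=True)
for n in("top","scene"):
    cv2.imwrite(f"pics/{n}0.png",ctrl.camera(n)); c=ctrl.calibration(n); print(n,c["fx"],c["fy"],c["cx"],c["cy"]); print(np.array(c["cam_to_world"]))
s=ctrl.sense(); print({k:np.round(v,3) for k,v in s.items()})
E
```

```text
pics
top 400.55945476332266 400.55945476332266 252.34930116557473 194.21718642102772
[[ 0.0201 -0.9915  0.1284  0.4703]
 [-0.9998 -0.0208 -0.004  -0.0842]
 [ 0.0067 -0.1283 -0.9917  1.042 ]
 [ 0.      0.      0.      1.    ]]
scene 453.6078644951 453.6078644951 254.59126309457957 187.68363210638822
[[-0.8142 -0.4104  0.4107  0.1423]
 [-0.5806  0.5705 -0.5809  0.5849]
 [ 0.0041 -0.7114 -0.7028  0.8377]
 [ 0.      0.      0.      1.    ]]
{'time': np.float64(0.1), 'q': array([ 1.174,  0.469, -0.049,  1.534,  0.024,  1.141, -0.082]), 'joint_vel': array([-0.001, -0.002,  0.   , -0.004,  0.001, -0.001,  0.   ]), 'joint_torque': array([ -0.   , -51.152,  -0.047, -23.839,   0.011,   0.004,  -0.   ]), 'tool_pos': array([ 0.243, -0.629,  0.252]), 'eef_rot': array([ 0.983,  0.183, -0.   , -0.001]), 'wrist_force': array([-0.153, -0.29 , -0.191]), 'ft_torque': array([-0.036, -0.015,  0.03 ]), 'gripper_force': np.float64(0.0), 'grip_width': np.float64(0.085)}
```

View pics/top0.png

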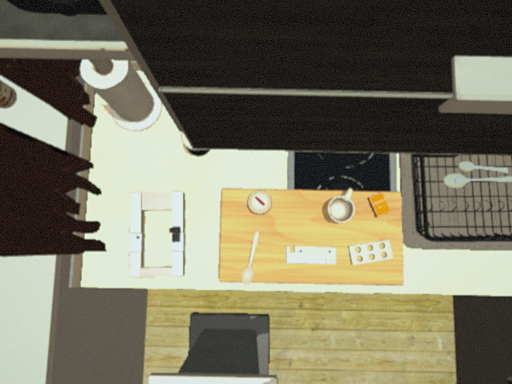

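View pics/scene0.png

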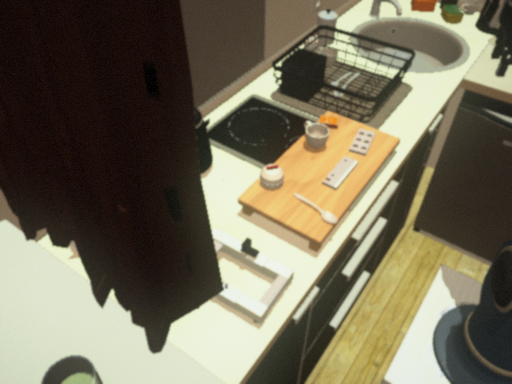

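The top view shows the slicer at about (157,235), the black clamp fin at (176,234), the blade at (311,255) with its notch near (292,249), the spoon at (251,258) and the grater plate at (371,252). Next I enlarge the slicer and the blade.

```bash
python3 - <<'E'
import cv2, numpy as np
t=cv2.imread("pics/top0.png")
a=cv2.resize(t[185:285,120:195],None,fx=5.5,fy=5.5,interpolation=cv2.INTER_CUBIC)
b=cv2.resize(t[238:272,280:342],None,fx=6,fy=6,interpolation=cv2.INTER_CUBIC)
o=np.zeros((555,790,3),np.uint8); o[:a.shape[0],:a.shape[1]]=a; o[:b.shape[0],415:415+b.shape[1]]=b
s=cv2.imread("pics/scene0.png")[225:325,210:300]; s=cv2.resize(s,None,fx=3.4,fy=3.4,interpolation=cv2.INTER_CUBIC); o[210:210+s.shape[0],415:415+s.shape[1]]=s
cv2.imwrite("pics/crop1.png",o)
E
```

```text
(no output)
```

View pics/crop1.png

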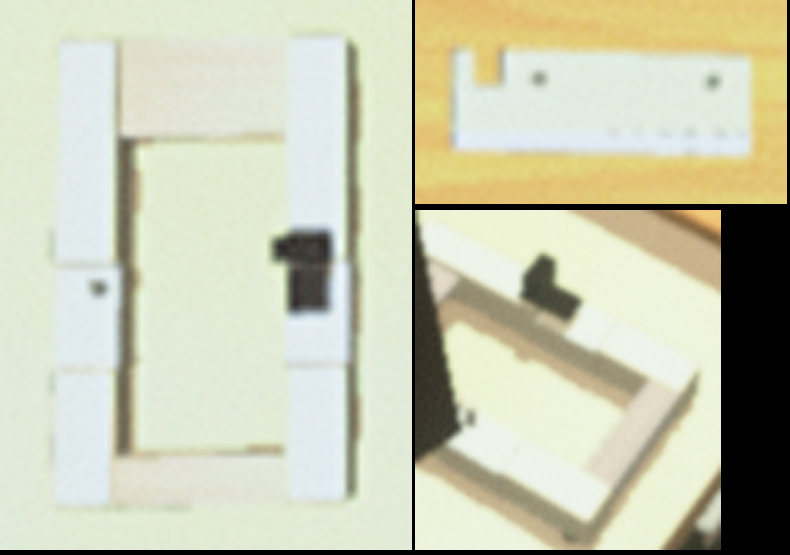

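The crop shows the slicer rails with pocket lines, the pin at crop (98,288), the fin/clamp at (310,270), and the blade upright as fitted, with its notch at back-left. Now I measure.

```bash
cat > h.py <<'E'
import cv2, numpy as np
from bench import ctrl
np.set_printoptions(precision=4,suppress=True)
def ray(px,z,n="top"):
    c=ctrl.calibration(n);T=np.array(c["cam_to_world"])
    d=T[:3,:3]@[(px[0]-c["cx"])/c["fx"],(px[1]-c["cy"])/c["fy"],1]
    return T[:3,3]+d*(z-T[2,3])/d[2]
def rect(im,roi,thr,z,up=8):
    x0,y0,x1,y1=roi
    a=cv2.resize(im[y0:y1,x0:x1],None,fx=up,fy=up,interpolation=cv2.INTER_CUBIC).astype(int)
    m=((a[...,0]-a[...,2])>thr).astype(np.uint8)*255
    m=cv2.morphologyEx(m,cv2.MORPH_OPEN,np.ones((up*2,up*2)))
    out=[]
    for k in cv2.findContours(m,cv2.RETR_EXTERNAL,cv2.CHAIN_APPROX_NONE)[0]:
        if cv2.contourArea(k)<up*up*150: continue
        p=(k[:,0]+.5)/up+[x0-0.0,y0-0.0]-0.5
        w=np.array([ray(q,z)[:2] for q in p]).astype(np.float32)
        out.append((p,cv2.minAreaRect(w*1000),cv2.minAreaRect(p.astype(np.float32))))
    return out
E
python3 - <<'E'
from h import *
t=cv2.imread("pics/top0.png")
for p in [(138,200),(150,200),(128,220),(310,258),(300,252),(345,250)]: print(p,t[p[1],p[0]])
for roi,z in(((122,185,195,285),.047),((280,240,342,270),.063)):
    for thr in(-25,-15,-5):
        for p,w,q in rect(t,roi,thr,z): print(thr,w,cv2.boxPoints(w).round(0).tolist(), p.min(0),p.max(0))
# hand estimates from crop
c=lambda u,v:(u/5.5+120-.5+.5/5.5,v/5.5+185-.5)
print("pin",ray(c(98,287),.053)); 
for u,v,z in((60,42,.049),(348,39,.049),(54,500,.045),(349,497,.045)): print(ray(c(u,v),z))
b=lambda u,v:((u-415)/6+280-.5,v/6+238-.5)
for u,v in((454,48),(751,57),(751,155),(454,148),(474,66),(504,66)): print("b",ray(b(u,v),.063))
E
```

```text
(138, 200) [238 236 226]
(150, 200) [208 225 226]
(128, 220) [214 236 225]
(310, 258) [226 236 228]
(300, 252) [197 215 201]
(345, 250) [129 217 227]
-25 ((495.85687255859375, 144.11459350585938), (248.88111877441406, 182.50729370117188), 2.2130062580108643) [[368.0, 230.0], [375.0, 48.0], [624.0, 58.0], [617.0, 240.0]] [121.5625 184.5625] [194.4375 284.4375]Traceback (most recent call last):
  File "<stdin>", line 6, in <module>
  File "h.py", line 17, in rect
    w=np.array([ray(q,z)[:2] for q in p]).astype(np.float32)
                ~~~^^^^^
  File "h.py", line 5, in ray
    c=ctrl.calibration(n);T=np.array(c["cam_to_world"])
ValueError: time passes only in moves, steps and waits
```

```bash
sed -i 's/^def ray/C={n:ctrl.calibration(n) for n in("top","scene")}\ndef ray/; s/c=ctrl.calibration(n);/c=C[n];/' h.py
python3 - <<'E'
from h import *
t=cv2.imread("pics/top0.png")
for roi,z,th in(((122,185,195,285),.047,(-5,0,5)),((280,240,342,270),.063,(-40,-20))):
    for thr in th:
        for p,w,q in rect(t,roi,thr,z): print(thr,w,cv2.boxPoints(w).round(0).tolist())
c=lambda u,v:(u/5.5+120-.5,v/5.5+185-.5)
print("pin",ray(c(98,287),.053),"fin",ray(c(310,245),.0785)) 
for u,v,z in((60,42,.049),(348,39,.049),(54,500,.045),(349,497,.045)): print(ray(c(u,v),z))
b=lambda u,v:((u-415)/6+280-.5,v/6+238-.5)
for u,v in((454,48),(751,57),(751,155),(454,148),(474,66),(504,66)): print("b",ray(b(u,v),.063))
E
```

```text
-5 ((420.0158996582031, 196.52328491210938), (58.37181091308594, 25.076387405395508), 3.2161803245544434) [[390.0, 207.0], [392.0, 182.0], [450.0, 186.0], [448.0, 211.0]]
-5 ((447.8339538574219, 92.84871673583984), (105.39981079101562, 30.426599502563477), 2.4121124744415283) [[395.0, 106.0], [396.0, 75.0], [501.0, 80.0], [500.0, 110.0]]
-5 ((524.5579833984375, 199.03646850585938), (147.21893310546875, 30.780166625976562), 2.3330280780792236) [[450.0, 211.0], [452.0, 181.0], [599.0, 187.0], [597.0, 217.0]]
-5 ((552.2738037109375, 98.96456909179688), (101.21050262451172, 26.428876876831055), 1.8909004926681519) [[501.0, 111.0], [502.0, 84.0], [603.0, 87.0], [602.0, 114.0]]
0 ((419.8529357910156, 196.24847412109375), (57.19448471069336, 23.699539184570312), 2.805946111679077) [[391.0, 207.0], [392.0, 183.0], [449.0, 186.0], [448.0, 209.0]]
0 ((447.68194580078125, 92.68841552734375), (104.45763397216797, 28.893348693847656), 2.416696310043335) [[395.0, 105.0], [396.0, 76.0], [500.0, 80.0], [499.0, 109.0]]
0 ((524.6480102539062, 199.1851806640625), (145.93325805664062, 29.15153694152832)
[... 1062 characters left out ...]
0], [602.0, 89.0], [601.0, 112.0]]
-40 ((452.2507629394531, -232.16751098632812), (120.60672760009766, 40.756595611572266), 89.81564331054688) [[432.0, -292.0], [472.0, -293.0], [473.0, -172.0], [432.0, -172.0]]
-20 ((452.1101379394531, -232.17678833007812), (119.3805160522461, 39.24172592163086), 89.79702758789062) [[432.0, -292.0], [472.0, -292.0], [472.0, -173.0], [433.0, -172.0]]
pin [0.4875 0.1916 0.053 ] fin [0.5071 0.0934 0.0785]
[0.5977 0.2162 0.049 ]
[0.6019 0.0858 0.049 ]
[0.3933 0.208  0.045 ]
[0.3972 0.0773 0.045 ]
b [ 0.4734 -0.1723  0.063 ]
b [ 0.4722 -0.2925  0.063 ]
b [ 0.4331 -0.2922  0.063 ]
b [ 0.4335 -0.1727  0.063 ]
b [ 0.4663 -0.1804  0.063 ]
b [ 0.4666 -0.1926  0.063 ]
```

Request:
apply_moves(rows=[[0,0,0,0,0,-0.044],[0,0,0,0,0,-0.044],[0,0,0,0,0,-0.044],[0,0,0,0,0,-0.044],[0,0,0,0,0,-0.044]], grip=0, newtons=30)

```text
time: 0.6
tool_pos: [0.2426, -0.6295, 0.2527]
eef_rot: [0.862, 0.508, 0.0, -0.001]
wrist_force: [-0.4, -0.4, 0.4]
grip_width: 0.0125
gripper_force: 0.0
```

Request:
apply_moves(rows=[[0,0,0,0,0,-0.044],[0,0,0,0,0,-0.044],[0,0,0,0,0,-0.044],[0,0,0,0,0,-0.044],[0,0,0,0,0,0]])

```text
time: 1.1
tool_pos: [0.2425, -0.6296, 0.2527]
eef_rot: [0.693, 0.721, 0.0, -0.0]
wrist_force: [-0.6, -0.1, -0.5]
grip_width: 0.0001
gripper_force: 0.0
```

```bash
cat >> h.py <<'E'
from scipy.spatial.transform import Rotation as Ro
S0=np.array([.4777,.1457]);YAW=2.2   # slicer origin, yaw
def go(xyz,yaw=YAW):
    "tool-frame shift (units of 0.2 m) and turn (units of 180 deg) to a pose with tool y at yaw"
    s=ctrl.sense();R=Ro.from_quat(s["eef_rot"]);y=np.radians(yaw)
    G=Ro.from_matrix(np.array([[-np.sin(y),np.cos(y),0],[np.cos(y),np.sin(y),0],[0,0,-1.]]).T)
    print("t",round(float(s["time"]),2),"pos",np.array(s["tool_pos"]),"F",np.array(s["wrist_force"]),"w",round(float(s["grip_width"]),4))
    print("shift",R.inv().apply(np.array(xyz)-s["tool_pos"])/.2,"turn",(R.inv()*G).as_rotvec()/np.pi)
def sl(x,y,z):
    a=np.radians(YAW); return np.array([S0[0]+x*np.cos(a)-y*np.sin(a),S0[1]+x*np.sin(a)+y*np.cos(a),z])
E
python3 -c "
from h import *
go([.43,-.35,.25]);go(sl(0,-.05,.15));print(sl(0,-.05,.15))"
```

```text
t 1.1 pos [ 0.2425 -0.6296  0.2527] F [-0.5732 -0.0986 -0.535 ] w 0.0001
shift [1.3588 0.9938 0.015 ] turn [-0.     -0.0004  0.0007]
t 1.1 pos [ 0.2425 -0.6296  0.2527] F [-0.5732 -0.0986 -0.535 ] w 0.0001
shift [3.5749 1.3324 0.5178] turn [-0.     -0.0004  0.0007]
[0.4796 0.0957 0.15  ]
```

Request:
apply_moves(rows=[[0.17,0.124,0,0,0,0],[0.17,0.124,0,0,0,0],[0.17,0.124,0,0,0,0],[0.17,0.124,0,0,0,0],[0.17,0.124,0,0,0,0]])

```text
time: 1.6
tool_pos: [0.3603, -0.4533, 0.2532]
eef_rot: [0.694, 0.72, -0.0, -0.0]
wrist_force: [0.1, 0.2, 0.2]
grip_width: 0.0
gripper_force: 0.0
```

Request:
apply_moves(rows=[[0.17,0.124,0,0,0,0],[0.17,0.124,0,0,0,0],[0.17,0.124,0,0,0,0],[0.2,0.03,0,0,0,0],[0.2,0.03,0,0,0,0]])

```text
time: 2.1
tool_pos: [0.4389, -0.2676, 0.2531]
eef_rot: [0.693, 0.721, 0.0, -0.0]
wrist_force: [0.8, 0.7, 0.4]
grip_width: -0.0
gripper_force: 0.0
```

Request:
apply_moves(rows=[[0.2,0.03,0,0,0,0],[0.2,0.03,0,0,0,0],[0.2,0.03,0,0,0,0],[0.2,0.03,0,0,0,0],[0.2,0.03,0,0,0,0]])

```text
time: 2.6
tool_pos: [0.4601, -0.0669, 0.2534]
eef_rot: [0.694, 0.72, -0.0, 0.0]
wrist_force: [0.0, 1.0, 0.1]
grip_width: 0.0002
gripper_force: 0.0
```

```bash
python3 -c "
from h import *
go(sl(-.003,-.05,.083))
t=ctrl.camera('top');cv2.imwrite('pics/t1.png',t)
s=ctrl.camera('scene');cv2.imwrite('pics/s1.png',s)
"
```

```text
t 2.6 pos [ 0.4601 -0.0669  0.2534] F [0.0291 0.9656 0.1368] w 0.0002
shift [0.8092 0.1129 0.8516] turn [ 0.0001  0.0001 -0.0003]
```

Request:
apply_moves(rows=[[0.2,0.022,0,0,0,0],[0.2,0.022,0,0,0,0],[0.2,0.022,0,0,0,0],[0.209,0.022,0,0,0,0],[0,0,0.2,0,0,0]])

```text
time: 3.2
tool_pos: [0.4747, 0.101, 0.2176]
eef_rot: [0.691, 0.723, 0.006, 0.003]
wrist_force: [0.5, -0.4, -0.4]
grip_width: 0.0003
gripper_force: 0.0
```

Request:
apply_moves(rows=[[0,0,0.2,0,0,0],[0,0,0.2,0,0,0],[0,0,0.15,0,0,0],[0,0,0.1,0,0,0],[0,0,0,0,0,0]])

```text
time: 3.7
tool_pos: [0.4693, 0.0927, 0.0807]
eef_rot: [0.693, 0.721, -0.003, -0.002]
wrist_force: [-0.2, 0.0, 0.1]
grip_width: 0.0003
gripper_force: 0.0
```

```bash
python3 -c "
from h import *
go(sl(.0405,-.05,.083))
t=ctrl.camera('top');s=ctrl.camera('scene')
r=lambda a,f:cv2.resize(a,None,fx=f,fy=f,interpolation=cv2.INTER_CUBIC)
cv2.imwrite('pics/c2.png',np.hstack([r(t[185:285,115:215],4),r(s[220:320,195:295],4)]))
"
```

```text
t 3.7 pos [0.4693 0.0927 0.0807] F [-0.1697  0.0488  0.0535] w 0.0003
shift [ 0.013   0.2544 -0.013 ] turn [-0.002   0.0004  0.    ]
```

View pics/c2.png

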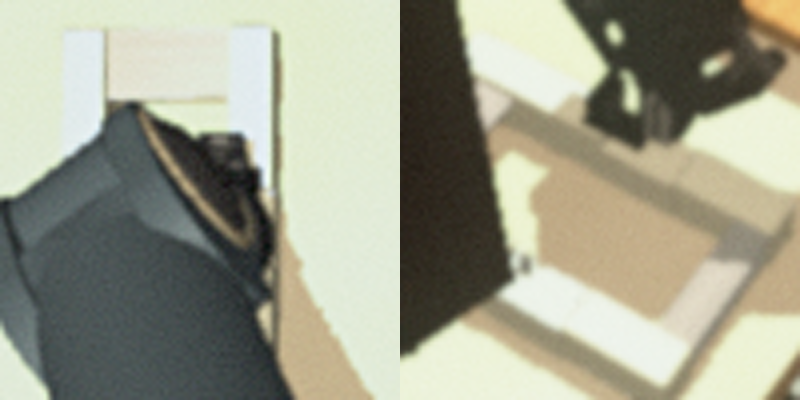

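The gripper now stands right in front of the fin, over the tongue. I push the clamp back.

Request:
apply_moves(rows=[[0,0.04,-0.008,0,0,0],[0,0.04,0,0,0,0],[0,0.04,0,0,0,0],[0,0.04,0,0,0,0],[0,0.03,0,0,0,0]])

```text
time: 4.3
tool_pos: [0.5101, 0.0954, 0.0852]
eef_rot: [0.693, 0.721, 0.0, 0.0]
wrist_force: [-1.4, -0.4, 1.0]
grip_width: -0.0
gripper_force: 0.8
```

Request:
apply_moves(rows=[[0,0.02,0,0,0,0],[0,0.02,0,0,0,0],[0,0.015,0,0,0,0],[0,0.01,0,0,0,0]])

```text
time: 4.7
tool_pos: [0.5221, 0.0959, 0.0848]
eef_rot: [0.692, 0.721, -0.0, -0.0]
wrist_force: [-4.8, -0.6, 3.2]
grip_width: 0.0005
gripper_force: 2.8
```

```bash
python3 -c "
from h import *
go(sl(.0405,-.05,.083))"
```

```text
t 4.7 pos [0.5221 0.0959 0.0848] F [-4.7964 -0.6366  3.2068] w 0.0005
shift [ 0.0071 -0.0097  0.0089] turn [-0.0002  0.0001  0.0008]
```

Request:
apply_moves(rows=[[0,0.01,0,0,0,0],[0,0.01,0,0,0,0],[0,0,0,0,0,0]])

```text
time: 5.0
tool_pos: [0.5224, 0.096, 0.0846]
eef_rot: [0.692, 0.722, -0.004, -0.002]
wrist_force: [-11.1, -1.1, 10.6]
grip_width: -0.0001
gripper_force: 5.6
```

The clamp is hard against its rear stop (the force jumped to 11 N with no further travel). Back off, rise, and travel to the blade.

Request:
apply_moves(rows=[[0,-0.06,0,0,0,0],[0,-0.04,-0.1,0,0,0],[0,0,-0.2,0,0,0],[0,0,-0.2,0,0,0],[-0.2,-0.01,0,0,0,0]])

```text
time: 5.5
tool_pos: [0.5096, 0.0618, 0.1909]
eef_rot: [0.689, 0.725, 0.007, 0.003]
wrist_force: [1.2, -0.0, 0.6]
grip_width: -0.0003
gripper_force: 0.0
```

Request:
apply_moves(rows=[[-0.2,-0.01,0,0,0,0],[-0.2,-0.01,0,0,0,0],[-0.2,-0.01,0,0,0,0],[-0.2,-0.01,0,0,0,0],[-0.2,-0.01,0,0,0,0]], grip=0.62)

```text
time: 6.0
tool_pos: [0.5042, -0.1467, 0.1852]
eef_rot: [0.692, 0.722, 0.0, 0.001]
wrist_force: [0.3, 0.4, 0.5]
grip_width: 0.0532
gripper_force: 0.0
```

Request:
apply_moves(rows=[[-0.2,-0.01,0,0,0,0],[-0.1,-0.01,0,0,0,0],[0,0,0,0,0,0.013],[0,0,0,0,0,0]])

```text
time: 6.4
tool_pos: [0.5025, -0.206, 0.1849]
eef_rot: [0.708, 0.707, 0.0, 0.001]
wrist_force: [0.3, 0.4, 0.7]
grip_width: 0.0529
gripper_force: 0.0
```

```bash
python3 -c "
from h import *
go([.4525,-.2323,.079],-.25)
t=ctrl.camera('top');s=ctrl.camera('scene')
r=lambda a,f:cv2.resize(a,None,fx=f,fy=f,interpolation=cv2.INTER_CUBIC)
cv2.imwrite('pics/c3.png',np.hstack([r(t[185:285,115:215],4),r(s[140:240,290:390],4)]))
"
```

```text
t 6.4 pos [ 0.5025 -0.206   0.1849] F [0.2955 0.4206 0.7265] w 0.0529
shift [-0.1315 -0.2505  0.5291] turn [0.0004 0.0002 0.0009]
```

View pics/c3.png

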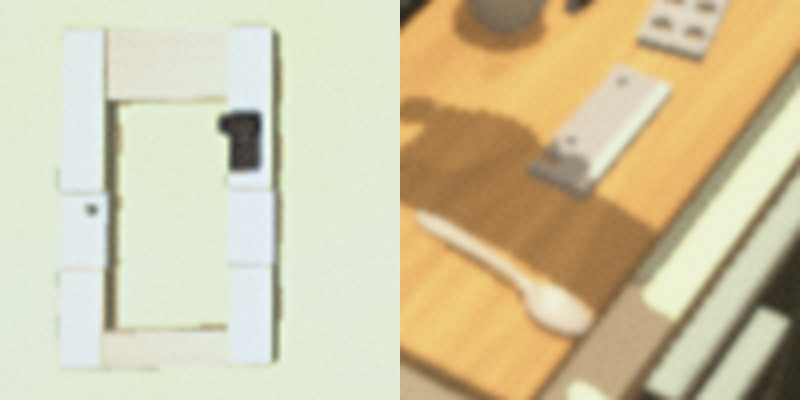

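The clamp is fully back and the pocket is free (pocket lines at crop rows 190 and 266, pin at (91,209)). The blade is undisturbed. I move over it and down.

Request:
apply_moves(rows=[[-0.066,-0.125,0,0,0,0.001],[-0.066,-0.125,0,0,0,0],[0,0,0.15,0,0,0],[0,0,0.15,0,0,0],[0,0,0.13,0,0,0]])

```text
time: 7.0
tool_pos: [0.4525, -0.2308, 0.0982]
eef_rot: [0.707, 0.707, 0.0, 0.0]
wrist_force: [-0.4, 0.1, -0.8]
grip_width: 0.0531
gripper_force: 0.0
```

Request:
apply_moves(rows=[[0,0,0,0,0,0],[0,0,0,0,0,0]])

```text
time: 7.2
tool_pos: [0.4531, -0.2306, 0.0993]
eef_rot: [0.707, 0.707, 0.0, 0.0]
wrist_force: [0.6, -0.1, -0.5]
grip_width: 0.0528
gripper_force: 0.0
```

```bash
python3 -c "
from h import *
go([.4525,-.2323,.079],-.25)
q=lambda u,v,z:ray((115+u/4-.5,185+v/4-.5),z)
for a in((91,209,.053),(85,190,.049),(252,189,.049),(85,267,.045),(252,265,.045),(60,230,.04),(276,230,.04)):print(a,q(*a))
s=ctrl.camera('scene')
r=lambda a,f:cv2.resize(a,None,fx=f,fy=f,interpolation=cv2.INTER_CUBIC)
cv2.imwrite('pics/c4.png',r(s[120:220,290:390],5))
"
```

```text
t 7.2 pos [ 0.4531 -0.2306  0.0993] F [ 0.6287 -0.1387 -0.4664] w 0.0528
shift [-0.0084 -0.0028  0.1016] turn [ 0.0001 -0.0001  0.0011]
(91, 209, 0.053) [0.4874 0.1918 0.053 ]
(85, 190, 0.049) [0.499  0.1972 0.049 ]
(252, 189, 0.049) [0.5017 0.0945 0.049 ]
(85, 267, 0.045) [0.452  0.1957 0.045 ]
(252, 265, 0.045) [0.4552 0.0932 0.045 ]
(60, 230, 0.04) [0.4743 0.2138 0.04  ]
(276, 230, 0.04) [0.4769 0.0801 0.04  ]
```

View pics/c4.png

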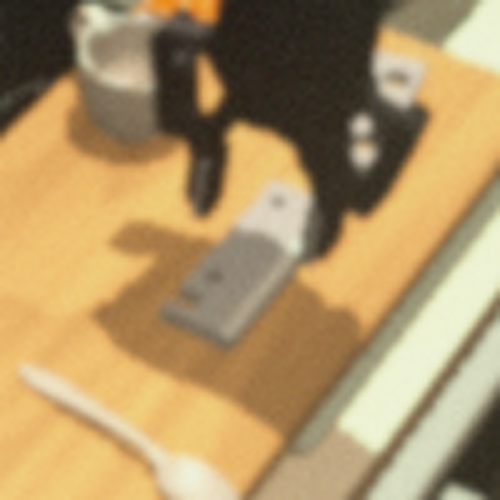

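The fingers straddle the blade at mid-length, clear of the spoon and the grater plate. Down the last 20 mm, then close.

Request:
apply_moves(rows=[[-0.008,-0.003,0.05,0,0,0],[0,0,0.03,0,0,0],[0,0,0.015,0,0,0],[0,0,0,0,0,0]])

```text
time: 7.65
tool_pos: [0.4516, -0.2329, 0.0795]
eef_rot: [0.708, 0.706, -0.0, -0.0]
wrist_force: [0.6, -0.1, 0.1]
grip_width: 0.0534
gripper_force: 0.0
```

Request:
apply_moves(rows=[[0,0,0.007,0,0,0],[0,0,0,0,0,0],[0,0,0,0,0,0],[0,0,0,0,0,0]], grip=0.3, newtons=40)

```text
time: 8.05
tool_pos: [0.4524, -0.233, 0.079]
eef_rot: [0.708, 0.706, 0.0, 0.001]
wrist_force: [-0.8, 0.4, 4.9]
grip_width: 0.0382
gripper_force: 40.3
```

Request:
apply_moves(rows=[[0,0,-0.02,0,0,0],[0,0,-0.1,0,0,0],[0,0,-0.1,0,0,0],[0,0,-0.1,0,0,0],[0,0,-0.05,0,0,0]])

```text
time: 8.55
tool_pos: [0.4523, -0.2332, 0.1538]
eef_rot: [0.708, 0.706, 0.0, 0.001]
wrist_force: [0.4, -0.4, -0.8]
grip_width: 0.0385
gripper_force: 40.5
```

Request:
apply_moves(rows=[[0,0,0,0,0,-0.013],[0.2,0,0,0,0,0],[0.2,0,0,0,0,0],[0.2,0,0,0,0,0],[0.2,0,0,0,0,0]])

```text
time: 9.05
tool_pos: [0.445, -0.0718, 0.1521]
eef_rot: [0.694, 0.72, -0.0, -0.0]
wrist_force: [1.0, -0.2, -0.7]
grip_width: 0.0383
gripper_force: 40.5
```

Request:
apply_moves(rows=[[0.2,0,0,0,0,0],[0.2,0,0,0,0,0],[0.2,0,0,0,0,0],[0.2,0,0,0,0,0],[0.2,0,0,0,0,0]])

```text
time: 9.55
tool_pos: [0.4375, 0.1279, 0.1521]
eef_rot: [0.694, 0.72, -0.0, -0.0]
wrist_force: [0.1, -0.0, -0.9]
grip_width: 0.0384
gripper_force: 40.5
```

```bash
python3 -c "
from h import *
go(sl(-.006,0,.1))
t=ctrl.camera('top');s=ctrl.camera('scene')
cv2.imwrite('pics/t5.png',t)
r=lambda a,f:cv2.resize(a,None,fx=f,fy=f,interpolation=cv2.INTER_CUBIC)
cv2.imwrite('pics/c5.png',np.hstack([r(t[165:285,115:235],3.3),r(s[170:290,195:315],3.3)]))
"
```

```text
t 9.55 pos [0.4375 0.1279 0.1521] F [ 0.1294 -0.0029 -0.9231] w 0.0384
shift [0.0815 0.1742 0.2604] turn [-0.0002  0.0002 -0.0003]
```

View pics/c5.png

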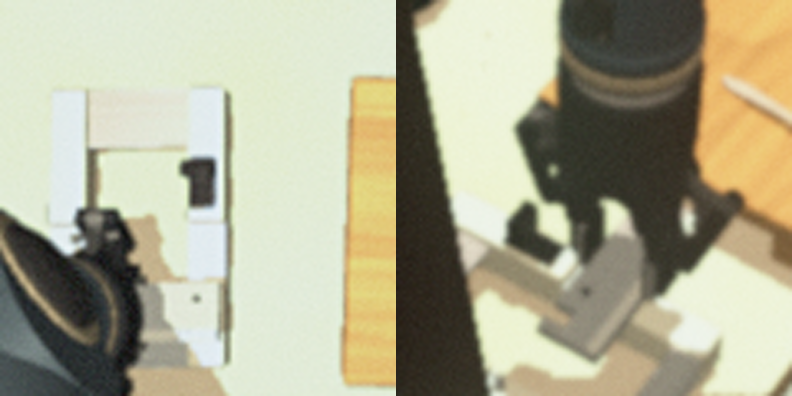

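The blade is held level with its notch toward the pin side; its right end shows at crop (219,305). I check the grasp offset from that end.

```bash
python3 -c "
from h import *
q=lambda u,v,z:ray((115+u/3.3-.5,165+v/3.3-.5),z)
for a in((219,290,.136),(219,325,.136),(219,284,.136),(170,282,.136),(224,210,.047),(196,299,.136)):print(a,q(*a))
print(sl(0,-.06,0)-sl(0,0,0)+[.4375,.1279,.136])
t=cv2.imread('pics/t5.png');print(t[250:262,176:188,0]);print(t[246:254,172])
"
```

```text
(219, 290, 0.136) [0.4532 0.0693 0.136 ]
(219, 325, 0.136) [0.4298 0.0683 0.136 ]
(219, 284, 0.136) [0.4572 0.0695 0.136 ]
(170, 282, 0.136) [0.4579 0.1027 0.136 ]
(224, 210, 0.047) [0.5109 0.0832 0.047 ]
(196, 299, 0.136) [0.4468 0.0846 0.136 ]
[0.4398 0.0679 0.136 ]
[[204 195 186 195 190 166 147 112 128 192 215 217]
 [215 216 218 219 204 161 127 101 126 193 217 216]
 [218 219 220 219 212 160 128  98 129 195 218 219]
 [221 216 221 219 208 164 132  85 124 189 220 219]
 [218 223 221 224 211 160 130  93 125 193 219 218]
 [215 220 220 223 211 163 134  96 127 192 219 221]
 [210 221 216 220 207 158 132  91 115 181 220 222]
 [220 220 220 221 210 163 132  94 100 165 212 221]
 [219 216 218 222 211 163 132  91  93 160 215 219]
 [217 216 219 223 207 156 130  90  93 156 216 220]
 [215 217 218 221 202 145 124  94  99 162 216 219]
 [219 218 217 220 207 146 128  94  99 157 213 220]]
[[235 236 227]
 [236 236 225]
 [233 232 223]
 [218 223 218]
 [201 221 221]
 [214 230 225]
 [217 231 226]
 [218 233 226]]
```

Request:
apply_moves(rows=[[0.04,0.087,0,0,0,0],[0.041,0.087,0,0,0,0],[0,0,0.13,0,0,0],[0,0,0.13,0,0,0],[0,0,0,0,0,0]])

```text
time: 10.15
tool_pos: [0.4699, 0.1424, 0.0974]
eef_rot: [0.694, 0.72, -0.004, -0.002]
wrist_force: [-0.9, -0.5, -1.6]
grip_width: 0.0383
gripper_force: 40.7
```

```bash
python3 -c "
from h import *
go(sl(-.006,-.0002,.072))"
```

```text
t 10.15 pos [0.4699 0.1424 0.0974] F [-0.947  -0.4688 -1.5984] w 0.0383
shift [0.0143 0.0107 0.1268] turn [-0.0024  0.0007 -0.0003]
```

Request:
apply_moves(rows=[[0,0,0.06,0,0,0],[0,0,0,0,0,0],[0,0,0,0,0,0]])

```text
time: 10.45
tool_pos: [0.4727, 0.1443, 0.089]
eef_rot: [0.694, 0.72, 0.0, 0.0]
wrist_force: [0.2, 0.8, -1.1]
grip_width: 0.0382
gripper_force: 40.7
```

```bash
python3 -c "
from h import *
go(sl(-.006,-.0002,.072))"
```

```text
t 10.45 pos [0.4727 0.1443 0.089 ] F [ 0.2444  0.7917 -1.1183] w 0.0382
shift [ 0.005  -0.0049  0.0852] turn [ 0.0003 -0.     -0.0002]
```

Request:
apply_moves(rows=[[0.005,-0.005,0.04,0,0,0],[0,0,0.03,0,0,0],[0,0,0.015,0,0,0],[0,0,0,0,0,0],[0,0,0,0,0,0]])

```text
time: 10.95
tool_pos: [0.4714, 0.1453, 0.0715]
eef_rot: [0.694, 0.72, 0.0, 0.0]
wrist_force: [-0.4, -0.3, -0.4]
grip_width: 0.038
gripper_force: 40.7
```

Request:
apply_moves(rows=[[0,0.015,0,0,0,0],[0,0.01,0,0,0,0],[0,0.005,0,0,0,0],[0,0,0,0,0,0]])

```text
time: 11.35
tool_pos: [0.4777, 0.1455, 0.0716]
eef_rot: [0.694, 0.72, 0.0, 0.0]
wrist_force: [0.4, 0.4, -1.0]
grip_width: 0.0384
gripper_force: 40.7
```

Request:
apply_moves(rows=[[0,0.005,0,0,0,0],[0,0.005,0,0,0,0],[0,0,0,0,0,0]])

```text
time: 11.65
tool_pos: [0.4795, 0.1455, 0.0715]
eef_rot: [0.694, 0.72, 0.0, 0.0]
wrist_force: [0.5, -0.1, -1.1]
grip_width: 0.0382
gripper_force: 40.7
```

Request:
apply_moves(rows=[[0,0.005,0,0,0,0],[0,0.005,0,0,0,0],[0,0,0,0,0,0]])

```text
time: 11.95
tool_pos: [0.4805, 0.1455, 0.0713]
eef_rot: [0.693, 0.721, -0.001, -0.0]
wrist_force: [-2.2, 0.8, 0.5]
grip_width: 0.0386
gripper_force: 40.9
```

Contact with the stop came at x≈0.4803, as predicted (within 0.6 mm). Back off 2 mm and lower into the pocket.

Request:
apply_moves(rows=[[0,-0.016,0,0,0,0],[0,0,0,0,0,0],[0,0,0.015,0,0,0],[0,0,0.01,0,0,0],[0,0,0,0,0,0]])

```text
time: 12.45
tool_pos: [0.4781, 0.1454, 0.0662]
eef_rot: [0.694, 0.72, -0.0, -0.0]
wrist_force: [-0.6, 0.1, -0.6]
grip_width: 0.0385
gripper_force: 40.7
```

Request:
apply_moves(rows=[[0,0,0.005,0,0,0],[0,0,0.005,0,0,0],[0,0,0.005,0,0,0],[0,0,0,0,0,0]])

```text
time: 12.85
tool_pos: [0.4783, 0.1455, 0.064]
eef_rot: [0.694, 0.72, -0.0, 0.0]
wrist_force: [-1.4, -1.5, 4.6]
grip_width: 0.0386
gripper_force: 41.3
```

Contact at TCP z 0.064 means the underside is at 40 mm, so the blade is home. Release and rise.

Request:
apply_moves(rows=[[0,0,0,0,0,0],[0,0,0,0,0,0],[0,0,0,0,0,0]], grip=0.65)

```text
time: 13.15
tool_pos: [0.4782, 0.1455, 0.0635]
eef_rot: [0.694, 0.72, 0.0, 0.0]
wrist_force: [0.8, -0.2, -0.1]
grip_width: 0.0555
gripper_force: 0.0
```

Request:
apply_moves(rows=[[0,0,-0.05,0,0,0],[0,0,-0.15,0,0,0],[0,0,-0.2,0,0,0],[0,0,-0.2,0,0,0],[-0.2,0,0,0,0,0]])

```text
time: 13.65
tool_pos: [0.4827, 0.1122, 0.19]
eef_rot: [0.69, 0.724, 0.007, 0.003]
wrist_force: [-0.1, -0.2, 0.4]
grip_width: 0.0554
gripper_force: 0.0
```

Request:
apply_moves(rows=[[-0.2,0,0,0,0,0],[-0.2,0,0,0,0,0],[-0.2,0,0,0,0,0],[-0.2,0,0,0,0,0],[0,0,0,0,0,0]], grip=0)

```text
time: 14.15
tool_pos: [0.4856, -0.0607, 0.1837]
eef_rot: [0.697, 0.717, -0.001, 0.001]
wrist_force: [0.3, 0.2, -0.8]
grip_width: -0.0001
gripper_force: 0.0
```

```bash
python3 -c "
from h import *
go(sl(.095,-.05,.085))
t=ctrl.camera('top');s=ctrl.camera('scene')
cv2.imwrite('pics/t6.png',t)
r=lambda a,f:cv2.resize(a,None,fx=f,fy=f,interpolation=cv2.INTER_CUBIC)
cv2.imwrite('pics/c6.png',np.hstack([r(t[185:285,115:215],4),r(s[220:320,195:295],4)]))
"
```

```text
t 14.15 pos [ 0.4856 -0.0607  0.1837] F [ 0.3427  0.2282 -0.7505] w -0.0001
shift [0.7889 0.4672 0.4913] turn [-0.0001  0.0009 -0.0033]
```

View pics/c6.png

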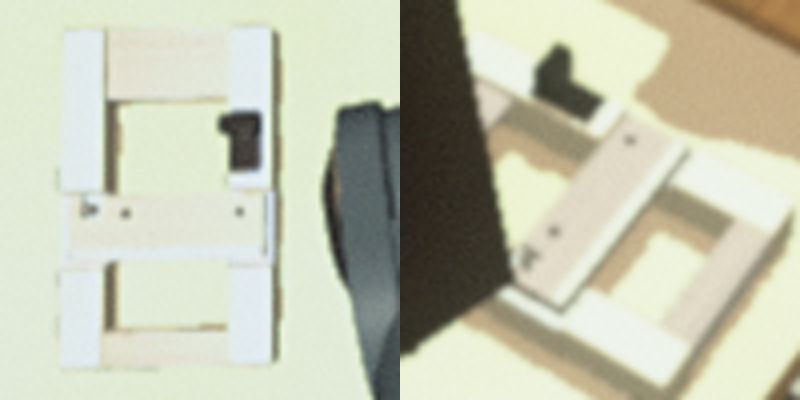

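The blade sits in the pocket with the pin in its notch (crop (90,208)) and a front gap at row 262. Now I go behind the fin to push the clamp forward.

Request:
apply_moves(rows=[[0.195,0.115,0,0,0,-0.003],[0.198,0.115,0,0,0,0],[0.198,0.115,0,0,0,0],[0.198,0.115,0,0,0,0],[0,0,0,0,0,0]])

```text
time: 14.75
tool_pos: [0.5713, 0.1177, 0.1848]
eef_rot: [0.686, 0.728, 0.004, -0.001]
wrist_force: [-0.2, 0.3, -0.5]
grip_width: 0.0002
gripper_force: 0.0
```

Request:
apply_moves(rows=[[0,0,0.15,0,0,0],[0,0,0.15,0,0,0],[0,0,0.1,0,0,0],[0,0,0,0,0,0]])

```text
time: 15.15
tool_pos: [0.568, 0.1082, 0.1012]
eef_rot: [0.689, 0.725, -0.002, -0.002]
wrist_force: [-0.1, 0.4, -0.0]
grip_width: -0.0003
gripper_force: 0.0
```

```bash
python3 -c "
from h import *
go(sl(.093,-.05,.084))"
```

```text
t 15.15 pos [0.568  0.1082 0.1012] F [-0.1401  0.3808 -0.0455] w -0.0003
shift [-0.0456  0.0212  0.0858] turn [-0.0018  0.0001  0.0037]
```

Request:
apply_moves(rows=[[-0.046,0.02,0,0,0,0.0037],[0,0,0.05,0,0,0],[0,0,0.035,0,0,0],[0,0,0,0,0,0],[0,0,0,0,0,0]])

```text
time: 15.65
tool_pos: [0.5749, 0.0986, 0.0866]
eef_rot: [0.694, 0.72, 0.0, -0.0]
wrist_force: [-0.9, -0.2, -0.6]
grip_width: 0.0
gripper_force: 0.0
```

```bash
python3 -c "
from h import *
go(sl(.0365+.0006,-.05,.084))"
```

```text
t 15.65 pos [0.5749 0.0986 0.0866] F [-0.9143 -0.2216 -0.6085] w 0.0
shift [ 0.0033 -0.2912  0.013 ] turn [ 0.     -0.     -0.0008]
```

Request:
apply_moves(rows=[[0,-0.04,0.012,0,0,0],[0,-0.05,0,0,0,0],[0,-0.05,0,0,0,0],[0,-0.05,0,0,0,0],[0,-0.04,0,0,0,0]])

```text
time: 16.15
tool_pos: [0.528, 0.0968, 0.0843]
eef_rot: [0.694, 0.72, 0.0, 0.0]
wrist_force: [1.7, 1.7, -1.4]
grip_width: 0.0
gripper_force: 0.8
```

Request:
apply_moves(rows=[[0,-0.02,0,0,0,0],[0,-0.02,0,0,0,0],[0,-0.015,0,0,0,0],[0,-0.01,0,0,0,0],[0,0,0,0,0,0]])

```text
time: 16.65
tool_pos: [0.516, 0.0963, 0.0842]
eef_rot: [0.694, 0.72, 0.0, 0.0]
wrist_force: [0.5, 0.9, 0.1]
grip_width: 0.0002
gripper_force: 0.5
```

```bash
python3 -c "
from h import *
go(sl(.0355+.0006,-.05,.084))"
```

```text
t 16.65 pos [0.516  0.0963 0.0842] F [0.4808 0.9356 0.1048] w 0.0002
shift [ 0.0043 -0.0016  0.0011] turn [ 0.0001  0.     -0.0009]
```

Request:
apply_moves(rows=[[0,-0.01,0,0,0,0],[0,-0.01,0,0,0,0],[0,0,0,0,0,0]])

```text
time: 16.95
tool_pos: [0.5156, 0.0963, 0.0846]
eef_rot: [0.695, 0.719, 0.003, 0.002]
wrist_force: [9.4, -0.4, -6.7]
grip_width: -0.0004
gripper_force: 4.7
```

Request:
apply_moves(rows=[[0,-0.01,0,0,0,0],[0,-0.005,0,0,0,0],[0,0,0,0,0,0]])

```text
time: 17.25
tool_pos: [0.5153, 0.0963, 0.0849]
eef_rot: [0.695, 0.719, 0.006, 0.003]
wrist_force: [15.1, 0.2, -11.9]
grip_width: 0.0003
gripper_force: 7.5
```

The clamp is hard against its stop where expected. Back off, rise, move away and look.

Request:
apply_moves(rows=[[0,0.07,0,0,0,0],[0,0.05,-0.1,0,0,0],[0,0,-0.2,0,0,0],[0,0,-0.2,0,0,0],[-0.2,-0.05,0,0,0,0]])

```text
time: 17.75
tool_pos: [0.5276, 0.0634, 0.1897]
eef_rot: [0.691, 0.723, 0.006, 0.002]
wrist_force: [1.6, 0.3, -0.4]
grip_width: -0.0002
gripper_force: 0.0
```

Request:
apply_moves(rows=[[-0.2,-0.05,0,0,0,0],[-0.2,-0.05,0,0,0,0],[-0.2,-0.05,0,0,0,0],[-0.2,0,0,0,0,0],[0,0,0,0,0,0]])

```text
time: 18.25
tool_pos: [0.4988, -0.1108, 0.1833]
eef_rot: [0.698, 0.716, -0.002, -0.0]
wrist_force: [-0.9, 0.1, -0.3]
grip_width: 0.0002
gripper_force: 0.0
```

Request:
apply_moves(rows=[[0,0,0,0,0,0],[0,0,0,0,0,0]])

```text
time: 18.45
tool_pos: [0.4999, -0.1029, 0.184]
eef_rot: [0.694, 0.72, 0.0, -0.001]
wrist_force: [0.3, 0.7, 0.3]
grip_width: -0.0
gripper_force: 0.0
```

```bash
python3 -c "
from h import *
t=ctrl.camera('top');s=ctrl.camera('scene')
r=lambda a,f:cv2.resize(a,None,fx=f,fy=f,interpolation=cv2.INTER_CUBIC)
cv2.imwrite('pics/c7.png',np.hstack([r(t[185:285,115:215],4),r(s[220:320,195:295],4)]))
"
```

```text
(no output)
```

View pics/c7.png

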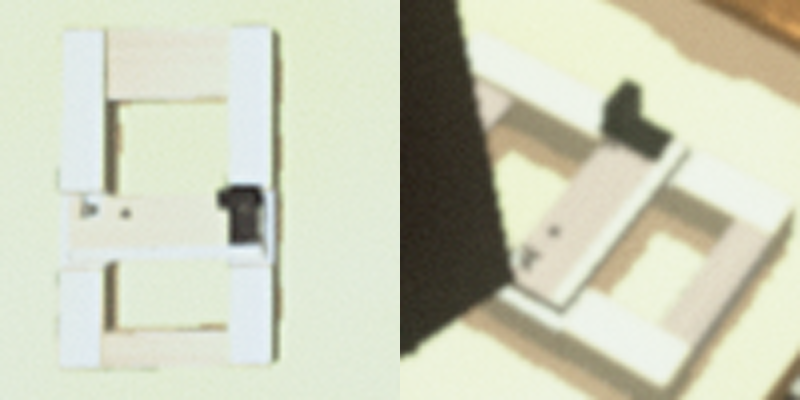

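The clamp lies over the seated blade. Its tongue front moved from crop row 171 to 245, about 45 mm, which is the full travel.

```bash
python3 -c "
from bench import ctrl
print(ctrl.job_done())"
```

```text
the job is handed in; nothing more can be done
None
```

The blade is home in the slicer's pocket with its notch over the pin, and the clamp is fully forward over it; I touched nothing else, and handed the job in at about 18.6 s.

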